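# Gauge the foot gap of a strip-bonding jig with a taper feeler blade

### The arm

A 7-joint arm with a two-finger parallel gripper is mounted at the origin on the work surface. World frame = base frame: x ahead of the robot, y to its left, z up, the work surface at z = 0. Lengths are in m, angles in rad, forces in N, time in s.
With the tool pointing down it reaches from about 0.4 to 0.85 m from the base axis. Payload 4.5 kg.
Tool frame: the origin (TCP) lies on the centre line of the jaws, within the pads' length; the fingertips stand r.tips_ahead ahead of it and the grasp point (between the pads) is the TCP (r.tips_ahead is the distance from the TCP to the fingertips, in m); z points along the fingers, y is the direction in which the jaws open and shut (so a half turn about z gives the same grasp; the last joint's range is limited). The gripper opens to 88 mm and grips with 3 to 60 N. Pads are 18 mm wide; open, the fingers measure 123 mm over their backs; the gripper's body (75 mm by 187 mm) begins 45 mm behind the grasp point.
Start: joints at [-1.075, 0.689, -0.195, 1.565, 0.157, 0.902, -0.215], TCP at [0.278, 0.56, 0.258] pointing down, gripper open.
Joint ranges: [-3.01, 3.01], [-0.46, 2.08], [-1.47, 1.51], [0.13, 2.56], [-1, 4.14], [0.04, 2.09], [-2.66, 2.66]. Speed limits (rad/s): [2.57, 2.57, 3.14, 3.14, 3.14, 3.14, 3.14].

### API

Orientations are given as a unit quaternion [x, y, z, w].
In Python, from plant import r gives the robot as it stands.
- The arm moves only by the shell command python3 -m inch 'ROWS' [FORCE]. ROWS is JSON, a list of rows, each a list of 5 numbers: the shift along the world's x, y, z in units of 25 mm (1.0 is 25 mm), then the turn about the world's z in units of 6 degrees (1.0 is 6 degrees), then the finger opening in mm, from 0 to 88.1. A call has 1 to 5 rows; each row shifts and turns the commanded pose from where the row before left it; what a row does not reach is not made up. A row lasts 1/10 s, in which the tool goes at most 50 mm and 8.59 degrees, less where a joint would pass 70% of its speed; a pose out of reach is approached as far as the arm can. A call is refused whole if a number of a shift passes 1 or a number of a turn 1, either way. A call with a gripper value outside its range is refused whole. The fingers move at their own pace and stop on an object; FORCE is the grip in N (left out, the last holds). Time passes only in rows, so rows that do not move let the fingers close. It gives the time, the measured TCP pose, the force and the opening at its end, in the units of the state.
- r.get_state(): the state, without advancing time (a new reading comes with each control period).
- r.snapshot(name): name is "scene" or "top"; returns a dict with "pixels" (400x640x3 uint8, red, green, blue), "range_z" (400x640 float32, m along the optical axis (not along the pixel's ray), 0 where there is no reading), "K" (3x3 intrinsics, pixels), "position" and "attitude" of the camera in the world. Camera axes: x right, y up, looking along -z (the intrinsics and any distortion apply to the point x, -y, -z); pixel columns grow to the right and rows downward; lengths in m; the calibration is good to about 2 mm. A picture is of the moment at which its call begins.
- r.finish_job(): hands the job in, once; it reports no verdict.
The state is a dict: "clock": time; "q": joint angles; "qd": joint speeds; "joint_torque": joint torques, N m; "tool_pos": TCP position; "eef_rot": TCP orientation; "contact_force": force on the tool from outside, world axes, zero at the start; "moment": the same for the moment, N m; "opening": opening from 0.0 (shut) to 1.0 (fully open).
Only numpy, scipy, OpenCV 4.12 (cv2) and the standard library are available. Lean on these libraries where they do the work, as an engineer would, in place of code of your own. Each camera call takes 0.05 s, during which the arm holds its last target. There are 200 camera calls.

### The job

Pick up the taper feeler blade by its handle and, keeping it flat on the jig's plate and in line with the plate, slide its thin end under the sprung foot until it drags snugly: a definite light drag, not forced. Then let go and leave it lying flat in the gap, still nipped by the foot, without disturbing the other things on the bench.

Things in the scene. Friction and masses are not known exactly. Their poses are not given: they have to be found in the camera images.
- blade: taper feeler blade, 0.16 kg: black handle 50 long x 22 wide x 30 high mm with a grey steel tongue 120 long x 18 wide mm out of its front. Origin: centre of the handle's underside; x along the tongue to its thin end, z up. The underside is flat from end to end (z = 0); handle x = -25 to +25 mm. Starts flat on the bench.
- blade_tip (a point): thin end of the tongue, at its underside (blade x = +145 mm). The tongue is 4 mm thick here; its top rises 1 mm per 10 mm towards the handle, to 16 mm where it meets the handle.
- jig: jig fixed to the bench. Origin on the bench, z up, x = the way the blade goes in. Aluminium plate 90 wide (y), 12 thick, x = -130 to +110 mm, top at z = 12 mm. Two steel posts at x = +66 to +90 mm, y = -44 to -26 and +26 to +44 mm, carry a crossbar (top under 72 mm above the bench, blade passes below) and the sprung foot at y = 0. The plate is open from x = -130 mm to the foot.
- foot_mark (a point): point on the plate's top under the foot's middle (jig x = +50, y = 0, z = 12 mm). The foot's nose is a smooth steel bar 16 mm in diameter, 20 mm long across the plate, that does not turn. Its rest height over the plate differs each time and is not reported: 6.5 to 11.5 mm, so the blade first touches it with its tip 25 to 75 mm past this point.
- jig_front (a point): middle of the plate's front edge, on its top (jig x = -130 mm). Feel: once touched, the foot lifts on a 5 N/mm spring, 0.5 N more per mm the blade goes in. The drag in the hand is 1 to 2.5 times the foot's force, plus the blade's rubbing on the plate. Good fit: about 5 N; 1.5 to 11 N is snug, over 16 N forced. A blade held off the plate or tilted drops on release and loses the fit.
There are look-alikes about, which are no part of the job. Leave any blue or yellow look-alike of the blade alone.

How it is judged:
On the way:
1. the blade, held in the fingers, is nipped by the foot (1.5 N or more) (contact force between blade and foot_nose above 1.5 N and contact force between the fingers and blade above 1 N), for 0.2 s.
At the end, for the whole second after the job is handed in: the blade lies released and at rest, flat on the plate (underside within 2.5 mm of it, tilt under 2 degrees), handle on the robot's side of the foot, in line with the jig within 8.5 degrees and 25 mm sideways, its tongue nipped by the foot with 1.5 to 11 N (contact force between blade and foot_nose between 1.5 and 11 N and angle between blade's own z axis and vertical below 0.035 rad and angle between the x axis of blade and the x axis of jig, either way round below 0.15 rad and z of blade in the frame of jig between 0.01 and 0.0145 m and y of blade in the frame of jig between -0.025 and 0.025 m and x of blade in the frame of jig below 0.02 m and linear speed of blade below 0.01 m/s); the robot touches nothing.
It fails at once if the blade is forced: more than 16 N under the foot (contact force between blade and foot_nose above 16 N).
It fails at once if another thing on the bench is disturbed (moved more than 30 mm) (distance of any of flux_jar, meter, spool, driver, screw_tray, remote, mug from where it was at the start of the episode above 0.03 m).
It also fails if it takes over 64 s, if anything falls off the work surface, if the arm or the gripper's body presses on something with over 40 N, if the wrist force passes 120 N, or if a joint passes its speed limit or range.

## Working session

There is one attempt and no reset: what is moved stays moved. The work goes in short steps, Python scripts to look and compute and a shell command to move; the robot and the scene stay as the last step left them, time stands still between calls to the robot, and variables do not carry over. Pictures are saved under pics/ and viewed, about 8 in all and at most 12, crops included, and the job is handed in when it is done.

```bash
ls; mkdir -p pics; cat > h.py <<'E'
import numpy as np, cv2
from scipy.spatial.transform import Rotation as R
from plant import r
def snap(n):
    s=r.snapshot(n); np.savez('last_%s.npz'%n,**{k:np.asarray(v) for k,v in s.items()}); return s
def save(s,f,crop=None,k=1):
    im=s['pixels'][:,:,::-1]
    if crop: im=im[crop[1]:crop[3],crop[0]:crop[2]]
    cv2.imwrite('pics/'+f,cv2.resize(im,None,fx=k,fy=k,interpolation=cv2.INTER_CUBIC))
def rot(s):
    a=np.asarray(s['attitude']); return a if a.shape==(3,3) else R.from_quat(a).as_matrix()
def onplane(s,uv,z):
    uv=np.atleast_2d(uv).astype(float); K=s['K']
    d=np.c_[(uv[:,0]-K[0,2])/K[0,0],-(uv[:,1]-K[1,2])/K[1,1],-np.ones(len(uv))]@rot(s).T
    p=np.asarray(s['position']); return p+d*((z-p[2])/d[:,2])[:,None]
def cloud(s):
    K=s['K'];Z=s['range_z'];v,u=np.mgrid[:Z.shape[0],:Z.shape[1]]
    c=np.stack([(u-K[0,2])/K[0,0]*Z,-(v-K[1,2])/K[1,1]*Z,-Z],-1)
    return c@rot(s).T+np.asarray(s['position'])
E
python3 - <<'E'
from h import *
print(r.tips_ahead, r.get_state())
for n in('scene','top'):
    s=snap(n); save(s,n+'0.png'); print(s['K'],s['position'],s['attitude'],[k for k in s])
E
```

```text
pics
0.019 {'clock': 0.0, 'q': array([-1.07523425,  0.68997771, -0.19451454,  1.56636941,  0.15733211,
        0.90249435, -0.21509371]), 'qd': array([ 8.14702158e-04,  6.17715180e-04, -4.15211870e-04,  5.95250013e-04,
       -8.85193426e-04,  6.32167190e-04, -7.97175409e-05]), 'joint_torque': array([-1.18175435e-04, -5.27560365e+01, -1.26682553e+00, -1.53428292e+01,
       -5.26527269e-02,  6.42482046e-03,  1.70771400e-04]), 'tool_pos': array([0.27823182, 0.55897283, 0.25690718]), 'eef_rot': array([ 2.28779605e-01,  9.73477803e-01, -9.17121350e-04, -1.33196883e-04]), 'contact_force': array([-0.81420148, -0.38609517, -0.21491484]), 'moment': array([ 0.00335047,  0.03599004, -0.05807779]), 'opening': 0.9993737895897151}
[[387.48359212   0.         324.91314811]
 [  0.         387.48359212 190.63399044]
 [  0.           0.           1.        ]] [1.20598272 0.33724113 0.6419707 ] [0.19522702 0.42119786 0.81099875 0.35603343] ['pixels', 'range_z', 'K', 'position', 'attitude']
[[508.69834946   0.         314.70822591]
 [  0.         508.69834946 200.64287836]
 [  0.           0.           1.        ]] [ 0.3568378  -0.24750994  1.71983218] [ 0.03846446 -0.03598436 -0.69958673  0.71260369] ['pixels', 'range_z', 'K', 'position', 'attitude']
```

View pics/top0.png

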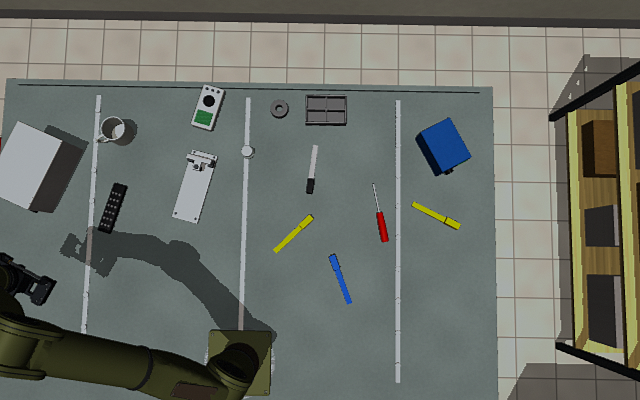

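View pics/scene0.png

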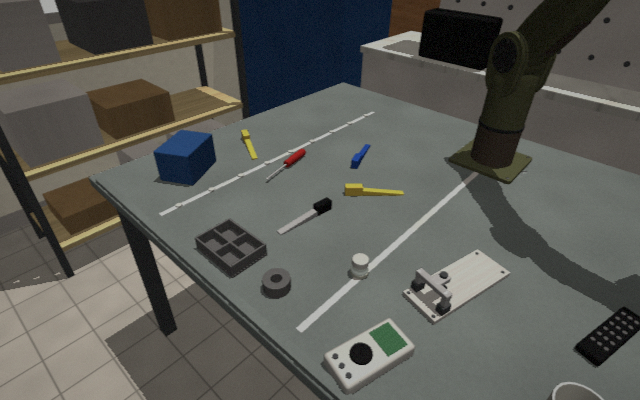

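Candidates in the top view:
- Black handle with grey tongue at (312,168).
- Yellow look-alikes at (294,233) and (436,215).
- Blue look-alike at (340,278).
- The red driver at (380,215) and the black remote at (113,207) could also confuse a colour mask.

By the description I choose the black and grey one at (312,168), with its handle at (310,186). The jig is at (195,187), open end towards the robot at the bottom and foot end at the top. Next I check it in a close crop and measure.

```bash
python3 - <<'E'
from h import *
d=dict(np.load('last_top.npz')); P=cloud(d); px=d['pixels'].astype(int)
im=px[:,:,::-1].astype(np.uint8)
a=cv2.resize(im[135:205,270:355],None,fx=6,fy=6,interpolation=cv2.INTER_CUBIC)[:420]
b=cv2.resize(im[140:230,165:225],None,fx=4.666,fy=4.666,interpolation=cv2.INTER_CUBIC)[:420]
cv2.imwrite('pics/crop1.png',np.hstack([a,b]))
def box(mask,win,z,name):
    m=np.zeros(mask.shape,np.uint8); x0,y0,x1,y1=win; m[y0:y1,x0:x1]=mask[y0:y1,x0:x1]
    n,l,st,c=cv2.connectedComponentsWithStats(m); i=1+np.argmax(st[1:,4]); v,u=np.nonzero(l==i)
    w=onplane(d,np.c_[u,v],z)[:,:2]
    rc=cv2.minAreaRect((w*1000).astype(np.float32)); print(name,len(u),'rect mm',np.round(rc[0]),np.round(rc[1]),rc[2],'mean',w.mean(0)*1000)
    print(np.round(cv2.boxPoints(rc)),'z med',np.median(P[v,u,2]))
g=px.max(2); sat=px.max(2)-px.min(2)
box(g<45,(300,170,325,200),.03,'handle')
box((g>130)&(sat<40),(303,138,325,185),.008,'tongue')
box((g>150)&(sat<40),(165,145,225,230),.012,'plate')
E
```

```text
handle 96 rect mm [ 584. -223.] [22. 50.] 83.09467315673828 mean [ 584.30658141 -222.87812789]
[[ 559. -232.]
 [ 608. -237.]
 [ 610. -215.]
 [ 561. -209.]] z med 0.02940992452052915
tongue 180 rect mm [ 674. -231.] [ 19. 114.] 83.03184509277344 mean [ 673.64661695 -230.9004454 ]
[[ 616. -234.]
 [ 729. -247.]
 [ 731. -228.]
 [ 618. -214.]] z med 0.01009892440907656
plate 1537 rect mm [572. 176.] [100. 221.] 76.89103698730469 mean [564.86752139 174.58243872]
[[453. 153.]
 [669. 103.]
 [691. 200.]
 [476. 250.]] z med 0.01238202622601392
```

View pics/crop1.png

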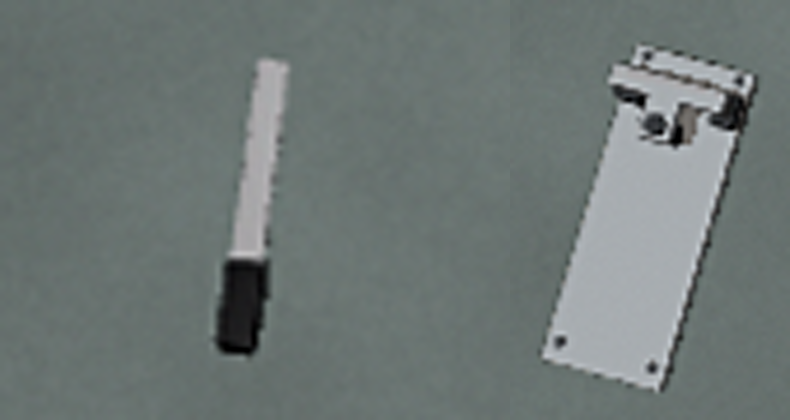

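The crop shows a black handle and grey tongue at about (310,186) to (315,146), so that is the blade. The jig's plate front corners are at about (172,217) and (197,224), and the crossbar and foot are at the top. Next I fit the plate's edges.

```bash
python3 - <<'E'
from h import *
for n in('top','scene'):
    d=dict(np.load('last_%s.npz'%n)); P=cloud(d); px=d['pixels'].astype(int)
    h=P[...,2]; m=((h>.006)&(h<.02)&(P[...,0]>.40)&(P[...,0]<.62)&(P[...,1]>.08)&(P[...,1]<.28)).astype(np.uint8)
    g=px.max(2); m&=(g>(150 if n=='top' else 110)).astype(np.uint8)
    m=cv2.morphologyEx(m,cv2.MORPH_CLOSE,np.ones((5,5),np.uint8))
    l,c=cv2.connectedComponentsWithStats(m)[1:3]; i=1+np.argmax(c[1:,4]); v,u=np.nonzero(l==i)
    w=onplane(d,np.c_[u,v],.012)[:,:2]*1000
    a=np.radians(-13)
    for _ in range(4):
        ex=np.array([np.cos(a),np.sin(a)]);ey=np.array([-ex[1],ex[0]]); s=w@ex;t=w@ey
        bins=np.arange(s.min()+35,s.max()-45,5); L=[];H=[];S=[]
        for b in bins:
            q=t[(s>=b)&(s<b+5)]
            if len(q)>4: S.append(b+2.5);L.append(q.min());H.append(q.max())
        da=(np.polyfit(S,L,1)[0]+np.polyfit(S,H,1)[0])/2; a+=np.arctan(da)
    front=np.median([s[(t>b)&(t<b+5)].min() for b in np.arange(np.mean(L)+10,np.mean(H)-15,5)])
    mid=(np.mean(L)+np.mean(H))/2
    f=front*ex+mid*ey
    print(n,len(u),'yaw',np.degrees(a),'width',np.mean(H)-np.mean(L),'front',f,'foot',f+180*ex,'origin',f+130*ex)
# handle in the scene view
d=dict(np.load('last_scene.npz'));P=cloud(d);px=d['pixels'].max(2)
m=(px<60)&(P[...,2]>.026)&(P[...,2]<.036)&(abs(P[...,0]-.584)<.05)&(abs(P[...,1]+.223)<.04)
print('handle scene',m.sum(),P[m].mean(0), cv2.minAreaRect((P[m][:,:2]*1000).astype(np.float32)))
E
```

```text
top 1228 yaw -14.231245116251046 width 85.3307673103098 front [466.53360108 198.65666196] foot [641.08886519 154.71966422] origin [592.60129183 166.92438581]
scene 1996 yaw -14.692320953562175 width 89.60940893978909 front [465.89510822 202.02593291] foot [640.00942913 156.37285794] origin [591.64433999 169.05426766]
handle scene 90 [ 0.58810225 -0.21767067  0.02901959] ((587.3410034179688, -218.47314453125), (20.050142288208008, 50.653076171875), 81.46808624267578)
```

```bash
python3 -m inch '[[0.8,-1,0,0.5,88],[0.8,-1,0,0.5,88],[0.8,-1,0,0.5,88],[0.8,-1,0,0.5,88],[0.8,-1,0,0.5,88]]'
python3 -m inch '[[0.8,-1,0,0.5,88],[0.8,-1,0,0.3,88],[0.8,-1,0,0,88],[0.8,-1,0,0,88],[0.8,-1,0,0,88]]'
python3 -m inch '[[0.8,-1,0,0,88],[0.8,-1,0,0,88],[0.8,-1,0,0,88],[0.8,-1,0,0,88],[0.8,-1,0,0,88]]'
```

```text
clock: 0.6
tool_pos: [0.379, 0.4332, 0.2574]
eef_rot: [0.099, 0.995, -0.0, -0.0]
contact_force: [-0.6, 0.3, 0.4]
opening: 0.997
clock: 1.1
tool_pos: [0.479, 0.3082, 0.2574]
eef_rot: [0.058, 0.998, -0.0, -0.0]
contact_force: [-0.3, 0.2, -0.0]
opening: 0.997
clock: 1.6
tool_pos: [0.5789, 0.1832, 0.2573]
eef_rot: [0.058, 0.998, -0.0, -0.0]
contact_force: [-0.2, 0.6, 0.2]
opening: 0.995
```

```bash
python3 -m inch '[[0.3,-1,0,0,88],[0,-1,0,0,88],[0,-1,0,0,88],[0,-1,0,0,88],[0,-1,0,0,88]]'
python3 -m inch '[[0,-1,0,0,88],[0,-1,0,0,88],[0,-1,0,0,88],[0,-1,0,0,88],[0,-1,0,0,88]]'
python3 -m inch '[[0,-1,-0.5,0,88],[0,-1,-1,0,88],[0,-1,-1,0,88],[0,-1,-1,0,88],[0,-1,-1,0,88]]'
python3 -m inch '[[0,-0.15,-0.5,0,88],[0,0,0,0,88]]'
python3 - <<'E'
from h import *
s=snap('scene');save(s,'s2.png',(200,100,460,300),3); print(r.get_state()['tool_pos'])
E
```

```text
clock: 2.1
tool_pos: [0.5856, 0.0584, 0.2573]
eef_rot: [0.058, 0.998, -0.0, -0.001]
contact_force: [0.5, 0.3, 1.0]
opening: 0.996
clock: 2.6
tool_pos: [0.5856, -0.0665, 0.2573]
eef_rot: [0.058, 0.998, 0.0, -0.0]
contact_force: [-0.1, 0.6, -0.6]
opening: 0.997
clock: 3.1
tool_pos: [0.5856, -0.1914, 0.1439]
eef_rot: [0.058, 0.998, 0.0, -0.0]
contact_force: [-0.2, -0.1, 0.2]
opening: 0.998
clock: 3.3
tool_pos: [0.5845, -0.1942, 0.1308]
eef_rot: [0.059, 0.998, 0.001, -0.002]
contact_force: [-0.5, 0.3, -0.3]
opening: 1.0
[ 0.58576228 -0.19270737  0.13233422]
```

View pics/s2.png

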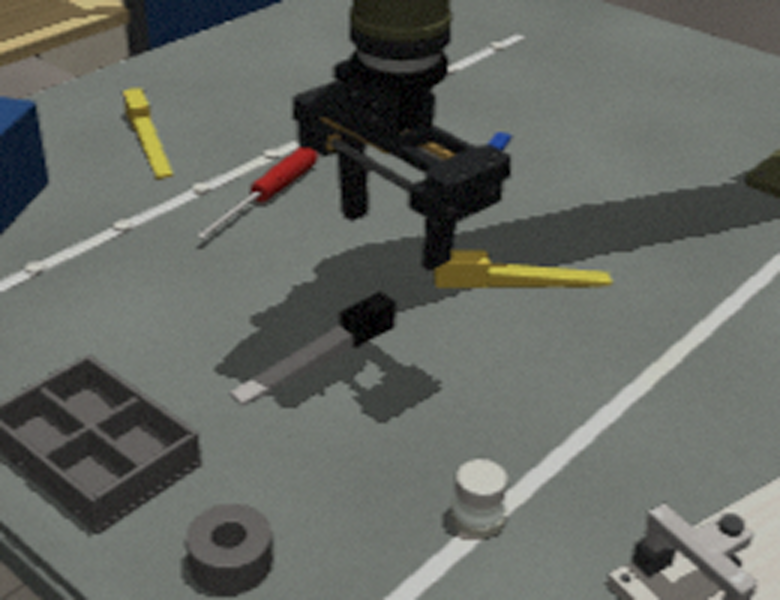

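The gripper stands over the black handle (crop (368,318)). The yellow handle at (465,268) is clear of the fingers' path down.

```bash
python3 -m inch '[[0,-0.9,-0.6,0,88],[0,-0.2,-0.9,0,88],[0,0,-1,0,88],[0,0,-1,0,88],[0,0,-0.5,0,88]]'
python3 -m inch '[[0,0,-0.2,0,88],[0,0,0,0,60],[0,0,0,0,40],[0,0,0,0,30],[0,0,0,0,15]]' 25
python3 -m inch '[[0,0,0,0,10],[0,0,0,0,10],[0,0,0,0,10],[0,0,0,0,10]]' 25
```

```text
clock: 3.85
tool_pos: [0.5866, -0.2191, 0.0325]
eef_rot: [0.057, 0.998, 0.001, 0.0]
contact_force: [-0.9, 0.7, 0.1]
opening: 1.001
clock: 4.35
tool_pos: [0.5865, -0.2219, 0.0287]
eef_rot: [0.058, 0.998, -0.0, 0.001]
contact_force: [0.4, 0.4, -0.0]
opening: 0.656
clock: 4.75
tool_pos: [0.586, -0.2217, 0.0277]
eef_rot: [0.058, 0.998, 0.0, 0.0]
contact_force: [-0.0, 0.6, -0.2]
opening: 0.3
```

```bash
python3 -m inch '[[0,0,0,0,10],[0,0,0,0,10],[0,0,0,0,10]]' 25
python3 -m inch '[[0,0,0.5,0,10],[0,0,0.7,0,10],[0,0,0.8,0,10],[0,0,0.5,0,10],[0,0,0,0,10]]'
```

```text
clock: 5.05
tool_pos: [0.5859, -0.2215, 0.0277]
eef_rot: [0.058, 0.998, 0.0, -0.0]
contact_force: [-0.0, 0.9, 0.7]
opening: 0.248
clock: 5.55
tool_pos: [0.5876, -0.2222, 0.0931]
eef_rot: [0.058, 0.998, -0.0, 0.002]
contact_force: [1.2, -0.2, -0.7]
opening: 0.245
```

```bash
python3 -m inch '[[-0.3,0.2,0.5,0,10],[-0.6,0.5,0.6,0,10],[-0.6,0.8,0.5,0,10],[-0.6,0.9,0,0,10],[-0.6,0.9,0,0,10]]'
python3 -m inch '[[-0.6,0.9,0,-0.3,10],[-0.6,0.9,0,-0.3,10],[-0.5,0.9,0,-0.3,10],[-0.35,0.9,0,-0.4,10],[0,0.9,0,0,10]]'
python3 -m inch '[[0,0.9,0,0,10],[0,0.9,0,0,10],[0,0.9,0,0,10],[0,0.9,0,0,10],[0,0.9,0,0,10]]'
python3 -m inch '[[0,0.9,0,0,10],[0,0.9,0,0,10],[0,0.9,0,0,10],[0,0.9,-0.3,0,10],[0,0.9,-0.5,0,10]]'
python3 -m inch '[[0,0.6,-0.5,0,10],[0,0.3,-0.5,0,10],[0,0,0,0,10],[0,0,0,0,10]]'
python3 - <<'E'
from h import *
st=r.get_state(); print(st['tool_pos'],st['eef_rot'],st['contact_force'])
d=snap('top'); snap('scene'); save(d,'t3.png',(150,120,260,240),5)
p=st['tool_pos'];P=cloud(d);px=d['pixels'].astype(int)
g=px.max(2)
E
```

```text
clock: 6.05
tool_pos: [0.517, -0.1383, 0.1308]
eef_rot: [0.058, 0.998, 0.0, -0.0]
contact_force: [0.2, 0.2, -1.5]
opening: 0.249
clock: 6.55
tool_pos: [0.4644, -0.0259, 0.1304]
eef_rot: [0.126, 0.992, -0.0, -0.002]
contact_force: [0.6, -0.1, -1.2]
opening: 0.248
clock: 7.05
tool_pos: [0.4661, 0.0868, 0.1304]
eef_rot: [0.126, 0.992, -0.0, -0.001]
contact_force: [0.7, 0.3, -0.8]
opening: 0.245
clock: 7.55
tool_pos: [0.4667, 0.1993, 0.1107]
eef_rot: [0.126, 0.992, 0.0, 0.0]
contact_force: [-0.0, -0.3, -0.7]
opening: 0.252
clock: 7.95
tool_pos: [0.4667, 0.2196, 0.0851]
eef_rot: [0.126, 0.992, -0.001, -0.001]
contact_force: [0.2, -1.2, -0.8]
opening: 0.243
[0.46669299 0.21955243 0.08513016] [ 1.26180492e-01  9.92006795e-01 -8.58844876e-04 -5.14856637e-04] [ 0.23571722 -1.16393963 -0.83000962]
```

View pics/t3.png

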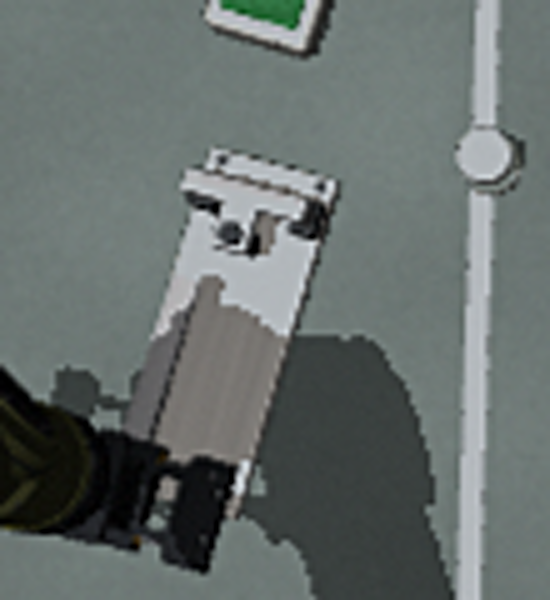

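The blade is held above the plate with its tongue at about crop (185,370), 20 mm left of the plate's centre line. Now I measure the tongue's line and tilt from the depth image, all in the jig's frame.

```bash
python3 - <<'E'
from h import *
st=r.get_state(); p=st['tool_pos']; a=np.radians(-14.4)
ex=np.array([np.cos(a),np.sin(a)]);ey=np.array([-ex[1],ex[0]]); foot=np.array([.6405,.1555])
print('tcp jig',(p[:2]-foot)@ex*1000+50,(p[:2]-foot)@ey*1000)
for n in('top','scene'):
    d=dict(np.load('last_%s.npz'%n)); P=cloud(d)
    m=(P[...,2]>.045)&(P[...,2]<.085)
    s=(P[...,:2]-p[:2])@ex;t=(P[...,:2]-p[:2])@ey
    m&=(s>.035)&(s<.18)&(abs(t)<.03)
    S,T,Z=s[m]*1000,t[m]*1000,P[...,2][m]*1000
    print(n,m.sum(),'tip at',S.max(),'T slope deg',np.degrees(np.arctan(np.polyfit(S,T,1)[0])),'T mean',T.mean(),'top line slope,z at tip',np.polyfit(S,Z,1),np.polyval(np.polyfit(S,Z,1),145))
E
```

```text
tcp jig -133.54121815441118 18.84006221806898
top 233 tip at 179.9994559087724 T slope deg -4.157164918553067 T mean -2.5131199740136814 top line slope,z at tip [-5.85091999e-02  7.18211678e+01] 63.337333797608196
scene 497 tip at 179.95981644794472 T slope deg -4.135030376423401 T mean 0.8880025908148326 top line slope,z at tip [-6.08835196e-02  7.08604561e+01] 62.03234572729649
```

```bash
python3 - <<'E'
from h import *
p=r.get_state()['tool_pos']; a=np.radians(-14.4)
ex=np.array([np.cos(a),np.sin(a)]);ey=np.array([-ex[1],ex[0]])
for n in('top','scene'):
    d=dict(np.load('last_%s.npz'%n)); P=cloud(d)
    s=(P[...,:2]-p[:2])@ex*1000;t=(P[...,:2]-p[:2])@ey*1000; z=P[...,2]*1000
    m=(z>45)&(z<85)&(s>35)&(s<158)&(abs(t)<20)
    S,T,Z=s[m],t[m],z[m]
    print(n,m.sum())
    for b in range(35,160,15):
        q=(S>=b)&(S<b+15)
        if q.any(): print(b,q.sum(),'t %.1f %.1f %.1f'%(T[q].min(),np.median(T[q]),T[q].max()),'z %.1f s %.1f smax %.1f'%(np.median(Z[q]),S[q].mean(),S[q].max()))
E
```

```text
top 213
35 29 t -10.6 -2.4 9.0 z 70.9 s 43.0 smax 49.8
50 31 t -10.6 -1.4 8.0 z 70.4 s 57.6 smax 64.9
65 30 t -10.0 -1.6 10.6 z 68.1 s 72.7 smax 79.5
80 29 t -11.1 -0.2 10.9 z 67.5 s 87.9 smax 94.9
95 28 t -9.5 -0.9 10.3 z 64.4 s 102.8 smax 109.7
110 27 t -10.9 -0.6 9.6 z 64.4 s 117.4 smax 123.8
125 27 t -10.7 0.2 8.3 z 63.1 s 132.3 smax 139.2
140 12 t -9.4 -0.6 9.6 z 61.5 s 143.0 smax 145.9
scene 458
35 64 t -9.4 4.0 9.7 z 70.5 s 42.9 smax 49.9
50 57 t -8.3 3.2 10.1 z 69.2 s 57.4 smax 64.7
65 63 t -9.2 2.9 10.1 z 67.3 s 72.5 smax 79.7
80 61 t -8.6 3.6 9.8 z 65.9 s 87.6 smax 94.8
95 62 t -8.4 1.7 9.7 z 64.7 s 102.5 smax 109.8
110 60 t -8.4 2.1 10.3 z 63.3 s 117.9 smax 125.0
125 59 t -8.3 2.2 10.4 z 61.7 s 132.8 smax 140.0
140 32 t -7.7 2.2 10.1 z 60.3 s 143.7 smax 146.3
```

```bash
python3 -m inch '[[-0.1,-0.4,0,0,10],[-0.09,-0.33,0,0,10],[0.3,-0.08,-0.5,0,10],[0.3,-0.08,-0.6,0,10],[0,0,-0.5,0,10]]'
python3 -m inch '[[0,0,0,0,10],[0,0,0,0,10]]'
python3 -m inch '[[0,0,-0.08,0,10],[0,0,0,0,10]]'
python3 -m inch '[[0,0,-0.04,0,10],[0,0,0,0,10]]'
```

```text
clock: 8.55
tool_pos: [0.4792, 0.1977, 0.0441]
eef_rot: [0.127, 0.992, 0.0, 0.001]
contact_force: [0.3, 0.7, -0.9]
opening: 0.247
clock: 8.75
tool_pos: [0.4769, 0.1985, 0.0447]
eef_rot: [0.126, 0.992, -0.0, -0.001]
contact_force: [0.0, -0.8, -1.3]
opening: 0.248
clock: 8.95
tool_pos: [0.4774, 0.1988, 0.0435]
eef_rot: [0.126, 0.992, 0.0, 0.0]
contact_force: [-0.5, 0.4, -1.2]
opening: 0.251
clock: 9.15
tool_pos: [0.4775, 0.1987, 0.0424]
eef_rot: [0.126, 0.992, 0.0, 0.0]
contact_force: [-0.7, -0.0, -1.1]
opening: 0.249
```

```bash
for i in 1; do python3 -m inch '[[0,0,-0.04,0,10],[0,0,0,0,10]]'
python3 -m inch '[[0,0,-0.04,0,10],[0,0,0,0,10]]'
python3 -m inch '[[0,0,-0.02,0,10],[0,0,0,0,10]]'; done | grep -v clock
```

```text
tool_pos: [0.4775, 0.1986, 0.0412]
eef_rot: [0.126, 0.992, 0.0, 0.0]
contact_force: [0.5, -0.3, -1.5]
opening: 0.244
tool_pos: [0.4774, 0.1985, 0.0401]
eef_rot: [0.126, 0.992, 0.0, -0.0]
contact_force: [0.1, -0.0, -1.1]
opening: 0.248
tool_pos: [0.4775, 0.1986, 0.0397]
eef_rot: [0.126, 0.992, 0.0, -0.0]
contact_force: [0.9, -0.2, -0.7]
opening: 0.247
```

```bash
(python3 -m inch '[[0,0,-0.02,0,10],[0,0,0,0,10]]'
python3 -m inch '[[0,0,-0.02,0,10],[0,0,0,0,10]]'
python3 -m inch '[[0,0,-0.02,0,10],[0,0,0,0,10]]') | grep -v clock
```

```text
tool_pos: [0.4775, 0.1986, 0.0396]
eef_rot: [0.126, 0.992, 0.0, 0.0]
contact_force: [-1.4, -1.1, 4.7]
opening: 0.243
tool_pos: [0.4774, 0.1986, 0.0396]
eef_rot: [0.126, 0.992, 0.0, 0.0]
contact_force: [-1.9, -0.7, 9.9]
opening: 0.248
tool_pos: [0.4775, 0.1986, 0.0396]
eef_rot: [0.126, 0.992, 0.0, 0.0]
contact_force: [-3.0, 0.6, 15.3]
opening: 0.246
```

```bash
(python3 -m inch '[[0,0,-0.0,0,10],[0,0,0.05,0,10],[0,0,0,0,10]]' 40
python3 -m inch '[[0.19,-0.06,0,0,10],[0.19,-0.06,0,0,10],[0.19,-0.05,0,0,10],[0.2,-0.05,0,0,10],[0,0,0,0,10]]'
python3 -m inch '[[0.19,-0.05,0,0,10],[0.19,-0.05,0,0,10],[0.2,-0.05,0,0,10],[0.2,-0.05,0,0,10],[0,0,0,0,10]]') | grep -v clock
```

```text
tool_pos: [0.4776, 0.1987, 0.0396]
eef_rot: [0.126, 0.992, 0.0, 0.0]
contact_force: [-1.4, -1.3, 6.4]
opening: 0.247
tool_pos: [0.4951, 0.1935, 0.0396]
eef_rot: [0.125, 0.992, -0.0, -0.002]
contact_force: [-4.5, 1.9, 7.2]
opening: 0.244
tool_pos: [0.5147, 0.1886, 0.0396]
eef_rot: [0.125, 0.992, 0.0, -0.001]
contact_force: [-3.9, 1.4, 7.4]
opening: 0.244
```

```bash
(python3 -m inch '[[0,0,0.02,0,10],[0.19,-0.05,0,0,10],[0,0,0,0,10]]' 
python3 -m inch '[[0.16,-0.04,0,0,10],[0,0,0,0,10]]'
python3 -m inch '[[0.16,-0.04,0,0,10],[0,0,0,0,10]]'
python3 -m inch '[[0.16,-0.04,0,0,10],[0,0,0,0,10]]') | grep -v clock
```

```text
tool_pos: [0.5222, 0.1863, 0.0398]
eef_rot: [0.126, 0.992, 0.0, 0.001]
contact_force: [0.2, -0.3, -2.3]
opening: 0.247
tool_pos: [0.5259, 0.1854, 0.0399]
eef_rot: [0.126, 0.992, 0.0, 0.0]
contact_force: [1.1, 0.2, -1.9]
opening: 0.248
tool_pos: [0.5298, 0.1845, 0.04]
eef_rot: [0.126, 0.992, 0.0, 0.0]
contact_force: [0.2, -0.2, -2.1]
opening: 0.247
tool_pos: [0.5338, 0.1835, 0.04]
eef_rot: [0.126, 0.992, 0.0, 0.0]
contact_force: [-1.0, -0.0, -1.5]
opening: 0.244
```

```bash
(python3 -m inch '[[0.12,-0.03,0,0,10],[0,0,0,0,10]]' 
python3 -m inch '[[0.12,-0.03,0,0,10],[0,0,0,0,10]]'
python3 -m inch '[[0.12,-0.03,0,0,10],[0,0,0,0,10]]'
python3 -m inch '[[0.12,-0.03,0,0,10],[0,0,0,0,10]]') | egrep 'pos|force'
```

```text
tool_pos: [0.5365, 0.1829, 0.04]
contact_force: [-0.0, 0.2, -1.3]
tool_pos: [0.5395, 0.1821, 0.04]
contact_force: [-0.1, 0.2, -1.5]
tool_pos: [0.5425, 0.1814, 0.0401]
contact_force: [-0.1, -0.3, -2.0]
tool_pos: [0.5455, 0.1807, 0.04]
contact_force: [0.7, 0.0, -1.5]
```

```bash
(python3 -m inch '[[0.12,-0.03,0,0,10],[0,0,0,0,10]]' 
python3 -m inch '[[0.12,-0.03,0,0,10],[0,0,0,0,10]]'
python3 -m inch '[[0.12,-0.03,0,0,10],[0,0,0,0,10]]'
python3 -m inch '[[0.12,-0.03,0,0,10],[0,0,0,0,10]]') | egrep 'pos|force'
```

```text
tool_pos: [0.5485, 0.1799, 0.04]
contact_force: [-0.0, 0.1, -2.1]
tool_pos: [0.5514, 0.1792, 0.04]
contact_force: [0.3, 0.3, -1.0]
tool_pos: [0.5539, 0.1785, 0.0399]
contact_force: [-0.7, 0.5, -1.2]
tool_pos: [0.5564, 0.1778, 0.0398]
contact_force: [-2.0, 0.8, -1.8]
```

The drag starts at about x = 0.552. I set the blade lightly back on the plate and press on in small steps.

```bash
(python3 -m inch '[[0,0,-0.015,0,10],[0,0,0,0,10]]' 
python3 -m inch '[[0.1,-0.025,0,0,10],[0,0,0,0,10]]'
python3 -m inch '[[0.1,-0.025,0,0,10],[0,0,0,0,10]]') | egrep 'pos|force'
```

```text
tool_pos: [0.5564, 0.1778, 0.0397]
contact_force: [-3.4, 0.7, 1.0]
tool_pos: [0.5574, 0.1776, 0.0397]
contact_force: [-7.5, 0.9, 3.1]
tool_pos: [0.559, 0.1773, 0.0397]
contact_force: [-8.9, 2.2, 5.4]
```

```bash
(python3 -m inch '[[0.06,-0.015,-0.0,0,10],[0.06,-0.015,0,0,10],[0,0,0,0,10]]' 
python3 -m inch '[[0.06,-0.015,0,0,10],[0,0,0,0,10],[0,0,0,0,10]]'
python3 -m inch '[[0,0,0.015,0,10],[0,0,0,0,10]]') | egrep 'pos|force'
```

```text
tool_pos: [0.5604, 0.177, 0.0397]
contact_force: [-12.2, 2.1, 8.0]
tool_pos: [0.5613, 0.1768, 0.0397]
contact_force: [-13.4, 3.6, 9.7]
tool_pos: [0.5626, 0.1765, 0.0397]
contact_force: [-10.4, 2.4, 4.6]
```

```bash
(python3 -m inch '[[-0.06,0.015,0,0,10],[-0.06,0.015,0,0,10],[0,0,0,0,10]]' 
python3 -m inch '[[0,0,0,0,10],[0,0,0,0,10]]' 8
python3 -m inch '[[0,0,0,0,30],[0,0,0,0,40],[0,0,0,0,45],[0,0,0,0,45],[0,0,0,0,45]]') | egrep 'pos|force|open'
python3 - <<'E'
from h import *
d=snap('scene'); save(d,'s4.png',(390,230,530,330),5)
E
```

```text
tool_pos: [0.5625, 0.1765, 0.0397]
contact_force: [-5.0, 2.3, -1.9]
opening: 0.242
tool_pos: [0.5627, 0.1766, 0.0397]
contact_force: [-5.3, 2.1, -1.5]
opening: 0.248
tool_pos: [0.564, 0.176, 0.0402]
contact_force: [0.2, -0.2, -0.4]
opening: 0.512
```

View pics/s4.png

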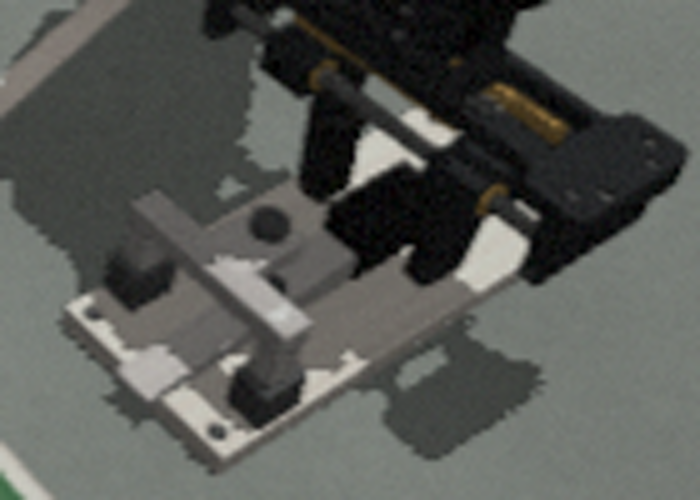

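The blade lies in line under the crossbar with its tip just past the plate's far edge (crop (150,370)), and the fingers are open beside the handle. I lift away and measure it.

```bash
(python3 -m inch '[[0,0,0.3,0,60],[0,0,0.8,0,60],[0,0,1,0,60],[0,0,1,0,60],[0,0,1,0,60]]' 
python3 -m inch '[[-1,0,1,0,60],[-1,0.5,0.5,0,60],[-1,1,0,0,60],[-1,1,0,0,60],[-0.5,1,0,0,60]]'
python3 -m inch '[[0,1,0,0,60],[0,1,0,0,60],[0,1,0,0,60],[0,1,0,0,60],[0,0,0,0,60]]') | egrep 'pos|force'
python3 - <<'E'
from h import *
a=np.radians(-14.4); ex=np.array([np.cos(a),np.sin(a)]);ey=np.array([-ex[1],ex[0]]); foot=np.array([.6405,.1555])
for n in('top','scene'):
    d=snap(n); save(d,n+'5.png',(150,70,350,230) if n=='top' else None,4 if n=='top' else 1); P=cloud(d); g=d['pixels'].max(2)
    s=(P[...,:2]-foot)@ex*1000+50;t=(P[...,:2]-foot)@ey*1000;z=P[...,2]*1000
    h=(z>34)&(z<50)&(s>-90)&(s<20)&(abs(t)<30)
    rc=cv2.minAreaRect(np.c_[s[h],t[h]].astype(np.float32)); print(n,'handle',h.sum(),rc,'top z',np.median(z[h]))
    m=(z>17)&(z<34)&(s>rc[0][0]+30)&(s<30)&(abs(t)<16)
    q=np.polyfit(s[m],z[m],1); print('tongue slope',q[0],'underside at s=0',np.polyval(q,0)-(16-(0-rc[0][0]-25)/10),m.sum(), 'yaw rel',np.degrees(np.polyfit(s[m],t[m],1)[0]))
E
```

```text
tool_pos: [0.5634, 0.1762, 0.144]
contact_force: [0.1, 0.1, 0.6]
tool_pos: [0.4487, 0.2644, 0.1808]
contact_force: [0.4, 0.6, -0.6]
tool_pos: [0.45, 0.3685, 0.1807]
contact_force: [-1.4, -0.0, -0.4]
top handle 103 ((-20.862380981445312, 0.8968143463134766), (65.51988983154297, 24.1234188079834), 3.1944587230682373) top z 41.53836870658934
tongue slope 0.07864527112387576 underside at s=0 6.309499999472639 38 yaw rel -6.606228910793284
scene handle 214 ((-29.507450103759766, 2.0321216583251953), (22.57208824157715, 50.99399185180664), 88.86479187011719) top z 40.49087169201382
tongue slope -0.0921344492789462 underside at s=0 9.969740442836821 95 yaw rel 6.98542489793562
```

View pics/top5.png

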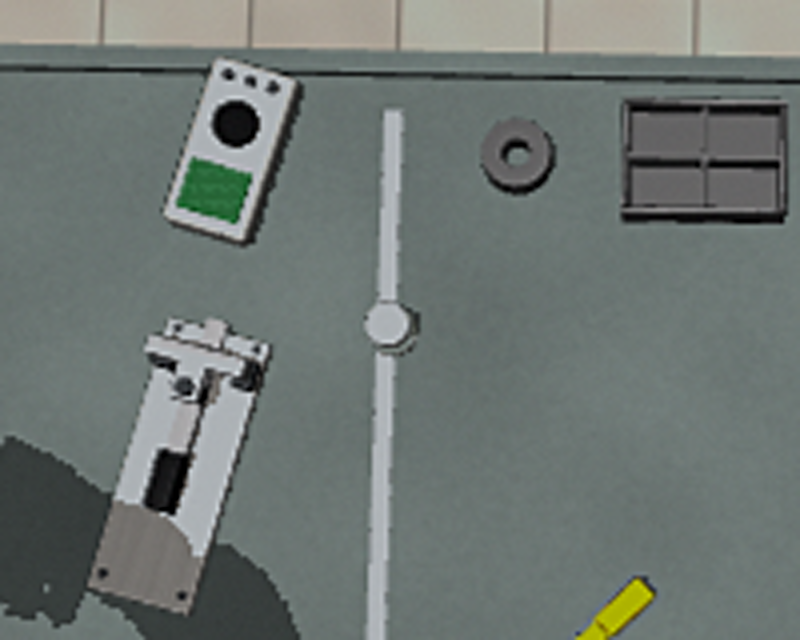

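The handle sits at jig (-29, +1) mm and about 1 degree from the plate's line, with its top at about 41 mm (42 expected when flat). The tongue runs under the foot to crop (215,328). The jar, spool, tray and meter look unmoved. I hand in.

```bash
python3 -c "
from plant import r
s=r.get_state();print(s['clock'],s['contact_force']);print(r.finish_job())"
```

```text
18.2 [-0.22650295 -1.56984284  0.28144884]
the job is handed in; nothing more can be done
None
```

I gripped the black-handled blade, set it flat on the jig's plate in line with it, and slid it under the sprung foot. I stopped about 9 to 11 mm past the first drag, released it and backed the arm clear. The job was handed in at 18.2 s; no verdict was reported.

**Fit:** the drag in the hand was about 10 to 14 N, which included my own light press on the plate. I estimate 3.5 to 5.5 N at the foot, inside the 1.5 to 11 N snug range. That figure is inferred from how far the blade went in, not measured directly.

**Last checks:**
- **Position:** the handle is at about jig x = -29 mm, y = +1 to 2 mm, and about 1° off line.
- **Flatness:** the handle top is at 40.5 to 41.5 mm, against 42 mm if flat. The tongue slope from the scene camera is -0.09, against -0.10 expected.
- **Other things:** the jar, spool, tray and meter look unmoved in the top picture. I did not check the driver, remote or mug after the move, but the arm stayed clear of them.

**Disagreement:** the top camera's automatic tongue fit was unusable, giving a 65 mm handle and a positive slope. It probably picked up parts of the foot, so I relied on the scene view and the picture instead. The direct tongue-yaw fits also disagreed, at -6.6° from the top camera and +7.0° from the scene camera. The 1° figure comes from the scene view's handle outline.

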